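# Seat the finned tube block in the cooling dock

### The arm

A 6-joint arm with a two-finger parallel gripper is mounted at the origin on a cart in front of the work surface, level with it; the furniture and walls round the work are solid. World frame = base frame: x ahead of the robot, y to its left, z up, the work surface at z = 0. Lengths are in mm, angles in rad, forces in N, time in s.
With the tool pointing down it reaches from about 225 to 875 mm from the base axis. Payload 3.4 kg.
Tool frame: the origin (TCP) lies midway between the tips of the shut fingers; the grasp point (between the pads) lies behind it (env.grasp_offset is the z of the grasp point in the tool frame, in mm); z points along the fingers, y is the line along which they close (so a half turn about z gives the same grasp; the last joint's range is limited). The gripper opens to 85 mm and grips with 20 to 120 N. Pads are 22 mm wide; open, the fingers measure 114 mm over their backs; the gripper's body (76 mm by 85 mm) begins 54 mm behind the grasp point. The pads swing forward as they close: fully open they stand 13 mm farther back than shut.
Start: joints at [-1.238, 0.276, 1.505, -0, 1.361, -0.121], TCP at [252.075, -516.837, 231.328] pointing down, gripper open.
Joint ranges: [-2.89, 2.89], [-0.75, 2.08], [0.22, 2.7], [-1.18, 4.32], [0.11, 2.71], [-2.7, 2.7]. Speed limits (rad/s): [2.57, 2.57, 3.14, 3.14, 3.14, 3.14].

### API

Orientations are given as a unit quaternion [w, x, y, z].
In Python, from station import telemetry, read_camera, env, silhouettes gives the robot as it stands.
- The arm moves only by the tool play_rows, never from a script. Its argument "deltas" is one flat list of numbers, 5 for each row, row after row: the shift along the tool's x, y, z in cm, then the turn about the tool's z in degrees, then the finger opening in cm, from 0 to 8.54. In form: [dx, dy, dz, roll, grip, dx, dy, dz, roll, grip, ...]. A call has 1 to 20 rows; each row shifts and turns the commanded pose from where the row before left it, along the tool's axes as they then stand; what a row does not reach is not made up. A row lasts 1/10 s, in which the tool goes at most 50 mm and 8.59 degrees, less where a joint would pass 70% of its speed; a pose out of reach is approached as far as the arm can. A call is refused whole if a number of a shift passes 5 or a number of a turn 8.59, either way. A call with a gripper value outside its range is refused whole. The fingers move at their own pace and stop on an object; the grip force is fixed at half the most. Time passes only in rows, so rows that do not move let the fingers close. It gives the time, the measured TCP pose, the force, the opening and the grip force at its end, in the units of the state.
- telemetry.observe(): the state, without advancing time (a new reading comes with each control period).
- read_camera(name): name is "scene" or "top"; returns a dict with "image" (420x560x3 uint8, red, green, blue), "mtx" (3x3 intrinsics, pixels), "R" (3x3) and "t" (3): a world point X has camera coordinates R X + t. Camera axes: x right, y down, z forward; pixel columns grow to the right and rows downward; lengths in mm; the calibration is good to about 2 mm. A picture is of the moment at which its call begins. There is no depth.
- env.hand_in(): hands the job in; it is judged then, once.
Trained networks look in a picture, given as the dict that the camera call returned (one of the last four; its "shot" number tells which), for a name from the list of things; names that differ only in an ending like _2 or _b are one class to them, and where a whole thing is asked for, a point or a joint stands for the part that bears it (a point fixed in the world has none). Each returns a list of dicts, best first, with "p" (0 to 1); they miss things now and then, are a little off and sometimes report something else, mostly with a low value. They report only what shows in the picture. A call takes as long as a camera call.
- silhouettes(picture, label): "region" (420x560 bool, what is visible of it) and "xy" ([column, row] in pixels, amid what is visible of it).
The state is a dict: "time_s": time; "qpos": joint angles; "dq": joint speeds; "joint_efforts": joint torques, N m; "tcp_pos": TCP position; "eef_rot": TCP orientation; "contact_force": force on the tool from outside, world axes, zero at the start; "ft_torque": the same for the moment, N m; "opening": opening from 0.0 (shut) to 1.0 (fully open); "gripper_force": force on a finger pad.
Only numpy, scipy, OpenCV 4.12 (cv2) and the standard library are available. Lean on these libraries where they do the work, as an engineer would, in place of code of your own. Each camera call takes 0.05 s, during which the arm holds its last target. There are 200 camera calls.

### The job

Take the aluminium tube block with the blue grip and lower it onto the cooling dock so that its three fins go down into the dock's three channels, between the dock's fins, all the way home. Keep hold of it until the fins are down between the dock's fins (do not drop it in), then let go, leaving it level, squared up and centred on the dock. Leave the yellow-gripped block, whose closely spaced fins do not fit, and the glass beaker where they stand.

Things in the scene. Friction and masses are not known exactly. Their poses are not given: they have to be found in the camera images.
- cooling_dock: Fixed dock: dark base 100 (x) x 124 (y) x 14 mm high, with 4 upright aluminium fins along its x axis, 90 mm long, 5 thick, tops 44 mm above the bench, at y = -48, -16, 16, 48 mm. Between them 3 channels 27 mm wide, centred at y = -32, 0, 32, floors 14 mm above the bench. Origin: centre of underside, z up. Fully home, the block's origin lies 14 mm above this one.
- blue_block: Loose aluminium block, BLUE grip, 0.3-0.45 kg, on 3 fins along its x, 80 mm long, 5 thick, at y = -32, 0, 32. Plate 90 (x) x 84 (y) mm with tube wells, its top 42 mm above the origin; amid it the grip bar, 46 mm in x, 16 in y, 42 to 82 mm above the origin: pinch it across y from above. Origin: centre, at the fins' lower edges; z up. Block and dock are the same when turned half round.
- yellow_block: Bystander: loose tube block of the same size with a YELLOW grip and five fins only 19 mm apart, which do not fit the dock. Same origin and axes as the blue one. Leave it alone.
- beaker: Bystander: loose small clear beaker, 55 mm across and 71 mm high, standing farther back on the bench. Origin at the centre of its underside. Leave it alone.

How it is judged:
By the outcome, as a careful person would: the job done as asked, in the order asked, and still so for the second after the job is handed in, with the robot touching nothing.
It also fails if it takes over 40 s, if anything falls off the work surface, if the arm or the gripper's body presses on something with over 40 N, if the wrist force passes 120 N, or if a joint passes its speed limit or range.

## Working session

There is one attempt and no reset: what is moved stays moved. The work goes in short steps, Python scripts to look and compute and a tool call to move; the robot and the scene stay as the last step left them, time stands still between calls to the robot, and variables do not carry over. Pictures are saved under pics/ and viewed, at most 10 in all, crops included, and the job is handed in when it is done.

Besides the shell and the picture viewer there is one more tool, called after "Request:" as a command line: name --argument value ..., lists and objects as JSON in quotes. play_rows: Moves the arm, as the interface text tells. Its arguments: {"type":"object","properties":{"deltas":{"type":"array"}},"required":["deltas"]}

```bash
mkdir -p pics; cat > h.py <<'E'
import numpy as np,cv2
from station import telemetry, read_camera, env, silhouettes
def save(p,n): cv2.imwrite(f'pics/{n}.png',p['image'][...,::-1])
def ray(p,uv,z):
    d=np.linalg.inv(p['mtx'])@[*uv,1]; R=np.array(p['R']);t=np.array(p['t'])
    c=-R.T@t; d=R.T@d; return c+d*(z-c[2])/d[2]
def proj(p,X):
    x=(np.array(p['R'])@np.array(X,float).T).T+p['t']; x=x@np.array(p['mtx']).T; return x[:,:2]/x[:,2:]
E
python3 - <<'E'
from h import *
s=telemetry.observe();print(s['tcp_pos'],s['eef_rot'],env.grasp_offset)
for n in('top','scene'):
    p=read_camera(n);save(p,n+'0');print(n,-np.array(p['R']).T@p['t'])
    for l in('blue_block','cooling_dock','yellow_block','beaker'):
        for r in silhouettes(p,l)[:2]:
            print(l,r['p'],r['xy'],r['region'].sum(),ray(p,r['xy'],42).round())
E
```

```text
[ 251.90520717 -516.27514688  230.41712359] [-9.37770447e-04  9.74364907e-01  2.24971426e-01 -8.33614948e-05] -18.700000000000003
top [ 534.20623129  -12.33081681 1196.5462289 ]
blue_block 0.87 [195.2, 249.1] 1343 [488. 208.  42.]
yellow_block 0.59 [280.7, 249.1] 1348 [489.   6.  42.]
beaker 0.96 [303.4, 161.5] 443 [697. -47.  42.]
scene [365.50812719 519.33612303 675.97664272]
blue_block 0.67 [280.7, 317.7] 2379 [490. 213.  42.]
cooling_dock 0.82 [325.3, 168.4] 1516 [ 535. -205.   42.]
yellow_block 0.86 [316.7, 242.4] 1726 [482.  27.  42.]
beaker 0.62 [235.4, 197.3] 714 [699. -32.  42.]
beaker 0.52 [325.1, 168.3] 1549 [ 535. -205.   42.]
```

View pics/top0.png

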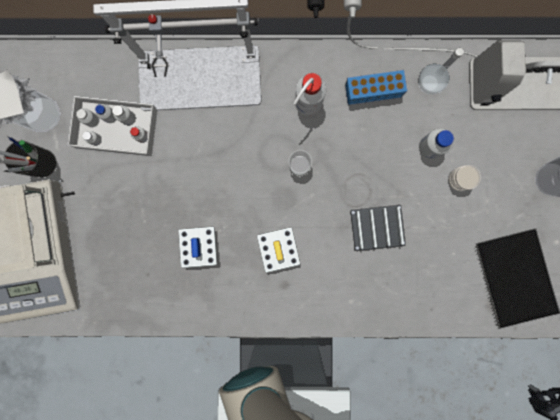

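View pics/scene0.png

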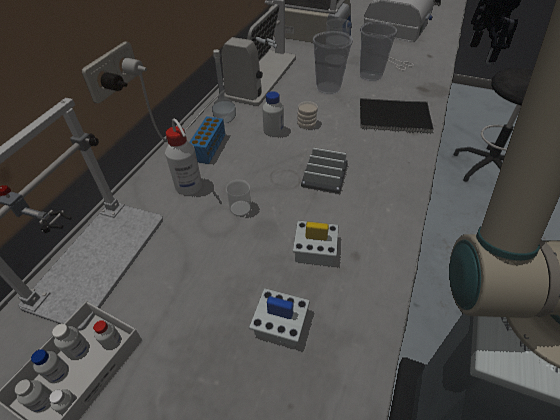

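```bash
cat >> h.py <<'E'
from scipy.optimize import minimize
def box(cx,cy,lx,ly,z0,z1): return np.array([[cx+a*lx/2,cy+b*ly/2,z] for z in(z0,z1) for a,b in((-1,-1),(1,-1),(1,1),(-1,1))])
DOCK=[box(0,0,100,124,0,14)]+[box(0,y,90,5,14,44) for y in(-48,-16,16,48)]
BLUE=[box(0,0,90,84,34,42),box(0,0,46,16,42,82)]+[box(0,y,80,5,0,34) for y in(-32,0,32)]
def place(B,q,z=0):
    x,y,a=q;c,s=np.cos(a),np.sin(a);return B@np.array([[c,s,0],[-s,c,0],[0,0,1]])+[x,y,z]
def mask(p,M,q,z=0,k=4):
    m=np.zeros((420*k,560*k),np.uint8)
    for B in M: cv2.fillConvexPoly(m,cv2.convexHull((((proj(p,place(B,q,z))+.5)*k-.5)*16).round().astype(np.int32)),255,shift=4)
    return cv2.resize(m,(560,420),interpolation=cv2.INTER_AREA)/255.
def fit(obs,M,q0,z=0):
    f=lambda u:sum(np.abs(mask(p,M,(u[0]*10,u[1]*10,u[2]*.1),z)-r).sum()/r.sum() for p,r in obs)
    u0=np.array(q0)/[10,10,.1];S=np.vstack([u0,u0+[1.5,0,0],u0+[0,1.5,0],u0+[0,0,1.5]])
    r=minimize(f,u0,method='Nelder-Mead',options=dict(initial_simplex=S,xatol=.01,fatol=1e-4)); return r.x*[10,10,.1],r.fun
def overlay(p,L,roi,n,k=6):
    x,y,w,h=roi;im=cv2.resize(p['image'][y:y+h,x:x+w,::-1],None,fx=k,fy=k,interpolation=cv2.INTER_CUBIC)
    for M,q,z in L:
        for B in M:
            P=((proj(p,place(B,q,z))+.5-[x,y])*k).astype(np.int32)
            cv2.polylines(im,[P[4:]],True,(0,0,255),1)
            if B is M[0]: cv2.polylines(im,[P[:4]],True,(0,255,0),1)
    cv2.imwrite(f'pics/{n}.png',im);return im
E
python3 - <<'E'
from h import *
T=read_camera('top');S=read_camera('scene')
g=lambda p,l:silhouettes(p,l)[0]['region'].astype(float)
bt,bs,ds=g(T,'blue_block'),g(S,'blue_block'),g(S,'cooling_dock')
im=cv2.cvtColor(T['image'],cv2.COLOR_RGB2GRAY);roi=np.zeros_like(im);roi[195:260,340:415]=1
dk=((im<75)*roi).astype(np.uint8);dk=cv2.morphologyEx(dk,cv2.MORPH_CLOSE,np.ones((7,7)))
n,lab,st,_=cv2.connectedComponentsWithStats(dk);dt=(lab==1+st[1:,4].argmax()).astype(float);print(dt.sum())
for nm,o in(('both',[(T,bt),(S,bs)]),('top',[(T,bt)]),('scene',[(S,bs)])): b=fit(o,BLUE,(488,207,0)); print('blue',nm,b)
for nm,o in(('top',[(T,dt)]),('scene',[(S,ds)]),('both',[(T,dt),(S,ds)])): d=fit(o,DOCK,(540,-222,.05)); print('dock',nm,d)
b=fit([(T,bt),(S,bs)],BLUE,(488,207,0))
L=[(BLUE,b[0],0),(DOCK,d[0],0)]
A=[overlay(T,L,(165,215,60,60),'a',6),overlay(T,L,(345,198,66,60),'b',6)]
B=[overlay(S,L,(245,283,75,60),'c',5),overlay(S,L,(295,140,65,60),'d',5)]
a=np.hstack(A);b=np.hstack(B);c=np.zeros((660,760,3),np.uint8);c[:360,:a.shape[1]]=a;c[360:660,:b.shape[1]]=b
cv2.imwrite('pics/ov1.png',cv2.resize(c,(684,594)))
E
```

```text
55.0
blue both (array([4.94655334e+02, 2.03837953e+02, 7.40747779e-02]), np.float64(0.08804384015663946))
blue top (array([4.94280979e+02, 2.03880921e+02, 8.07480454e-02]), np.float64(0.04481119656343102))
blue scene (array([4.94916719e+02, 2.04020990e+02, 7.58602429e-02]), np.float64(0.0411823336767428))
dock top (array([ 5.38597257e+02, -2.21381588e+02,  7.71077530e-02]), np.float64(38.522780748663095))
dock scene (array([ 5.41894468e+02, -2.31172292e+02,  1.09279759e-01]), np.float64(0.05626664637394414))
dock both (array([ 5.39697665e+02, -2.26915100e+02,  7.78482332e-02]), np.float64(38.626895374873456))
```

View pics/ov1.png

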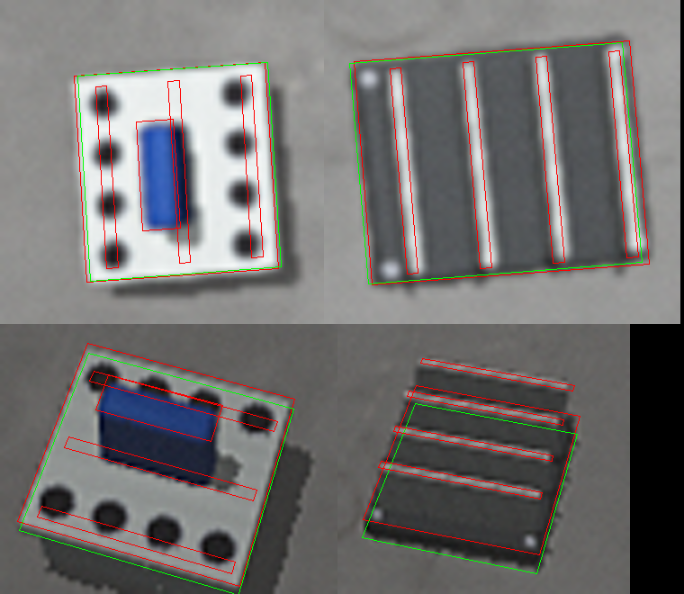

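```bash
python3 - <<'E'
from h import *
T=read_camera('top');S=read_camera('scene')
ds=silhouettes(S,'cooling_dock')[0]['region'].astype(float)
im=cv2.cvtColor(T['image'],cv2.COLOR_RGB2GRAY)
print(im[228,340:415])
roi=np.zeros_like(im);roi[198:258,345:411]=1
for th in(90,105,115):
    dk=((im<th)*roi).astype(np.uint8);dk=cv2.morphologyEx(dk,cv2.MORPH_CLOSE,np.ones((5,5)))
    n,lab,st,_=cv2.connectedComponentsWithStats(dk);dt=(lab==1+st[1:,4].argmax()).astype(float)
    print(th,dt.sum(),fit([(T,dt)],DOCK,(539,-226,.08)),fit([(T,dt),(S,ds)],DOCK,(539,-226,.08)))
# white fins per view: bright fin-top centroid fit
def fintops(p,q):
    g=cv2.cvtColor(p['image'],cv2.COLOR_RGB2GRAY).astype(float)
    s=0
    for y in(-48,-16,16,48):
        P=np.array([[x,y+o,44] for x in np.linspace(-43,43,60) for o in(-1.5,0,1.5)])
        uv=proj(p,place(P,q)).astype(np.float32)
        s+=cv2.remap(g.astype(np.float32),uv[:,:1],uv[:,1:],cv2.INTER_LINEAR).mean()
    return s/4
for n,p in(('top',[T]),('scene',[S]),('both',[T,S])):
    best=max(((sum(fintops(c,(x,y,a)) for c in p),x,y,a) for x in range(530,552,2) for y in np.arange(-235,-218,1.) for a in np.arange(.03,.13,.01)))
    print(n,best)
E
```

```text
[142 138 140 143 142 140 141 142 143 145 146 125  81  75  88  90  85  83
 116 184 204 131  83  88  91  88  90  90  88  89  82  93 161 220 193 112
  82  85  88  87  85  88  85  81  75  95 174 220 167  97  80  83  86  85
  87  85  83  78  81 121 188 203 126  95 129 148 150 148 149 150 153 156
 159 163 162]
90 1566.0 (array([ 5.38336428e+02, -2.23045072e+02,  1.02758139e-01]), np.float64(0.38904915733854206)) (array([ 5.39808432e+02, -2.27687566e+02,  1.15849464e-01]), np.float64(0.5036318185902564))
105 2077.0 (array([ 5.39067379e+02, -2.27638251e+02,  1.03412008e-01]), np.float64(0.06823944792168192)) (array([ 5.39577889e+02, -2.27918002e+02,  1.12061930e-01]), np.float64(0.18292347518622623))
115 2182.0 (array([ 5.39602177e+02, -2.28004571e+02,  1.03755263e-01]), np.float64(0.03713987886630362)) (array([ 5.40344940e+02, -2.28158275e+02,  1.11744517e-01]), np.float64(0.14593550859143747))
top (np.float32(193.0697), 540, np.float64(-228.0), np.float64(0.11000000000000001))
scene (np.float32(124.06359), 542, np.float64(-227.0), np.float64(0.1))
both (np.float32(315.44653), 540, np.float64(-228.0), np.float64(0.1))
```

Request:
play_rows --deltas '[0,0,0,7.2,8.5,0,0,0,7.2,8.5,0,0,0,7.25,8.5,1,-2.1,0,0,8.5,1.74,-4.12,0,0,8.5,1.74,-4.12,0,0,8.5,1.74,-4.12,0,0,8.5,1.74,-4.12,0,0,8.5,1.74,-4.12,0,0,8.5,1.74,-4.12,0,0,8.5,1.74,-4.12,0,0,8.5,1.74,-4.12,0,0,8.5,1.74,-4.12,0,0,8.5,1.74,-4.12,0,0,8.5,1.74,-4.12,0,0,8.5,1.74,-4.12,0,0,8.5,1.74,-4.12,0,0,8.5,1.74,-4.12,0,0,8.5,1.74,-4.12,0,0,8.5,1.74,-4.12,0,0,8.5]'

```text
time_s: 2.9
tcp_pos: [488.3, 185.2, 231.5]
eef_rot: [0.0, 0.999, 0.038, 0.0]
contact_force: [0.6, -0.4, 0.3]
opening: 0.992
gripper_force: 0.0
```

```bash
cat >> h.py <<'E'
def go(x,y,a,z):
    from scipy.spatial.transform import Rotation as Ro
    s=telemetry.observe();q=s['eef_rot'];R=Ro.from_quat([q[1],q[2],q[3],q[0]]).as_matrix();yaw=np.arctan2(R[1,0],R[0,0])
    d=np.array([x,y,z])-s['tcp_pos'];c,n=np.cos(yaw),np.sin(yaw)
    print('t',s['time_s'],'tcp',np.round(s['tcp_pos'],1),'yaw',round(yaw,4),'tilt z',R[:,2].round(4),'op',s['opening'],'F',np.round(s['contact_force'],1),s['gripper_force'])
    print('move tool mm',np.round([c*d[0]+n*d[1],n*d[0]-c*d[1],-d[2]],1),'roll deg',round(np.degrees(yaw-a),2))
E
python3 -c "
from h import *
go(494.6,203.9,.076,47)"
```

```text
t 2.9 tcp [488.3 185.2 231.5] yaw 0.0764 tilt z [ 7.e-04 -2.e-04 -1.e+00] op 0.9920678748151197 F [ 0.6 -0.4  0.3] 0.0
move tool mm [  7.7 -18.1 184.5] roll deg 0.02
```

Request:
play_rows --deltas '[0.4,-1,2,0,8.5,0.4,-1,3,0,8.5,0,0,3,0,8.5,0,0,2,0,8.5,0,0,0,0,8.5,0,0,0,0,8.5]'

```text
time_s: 3.5
tcp_pos: [494.8, 203.9, 131.6]
eef_rot: [0.0, 0.999, 0.038, 0.0]
contact_force: [1.2, -1.1, 0.9]
opening: 0.995
gripper_force: 0.0
```

```bash
python3 - <<'E'
from h import *
go(494.6,203.9,.076,47)
T=read_camera('top');S=read_camera('scene');save(S,'s1')
r=S['image'][230:380,200:360,::-1];t=T['image'][190:300,150:260,::-1]
cv2.imwrite('pics/ap.png',np.hstack([cv2.resize(r,(480,450)),cv2.resize(t,(320,450))]))
E
```

```text
t 3.5 tcp [494.8 203.9 131.6] yaw 0.0758 tilt z [ 1.e-04 -0.e+00 -1.e+00] op 0.9948968220503597 F [ 1.2 -1.1  0.9] 0.0
move tool mm [-0.2 -0.  84.6] roll deg -0.01
```

View pics/ap.png

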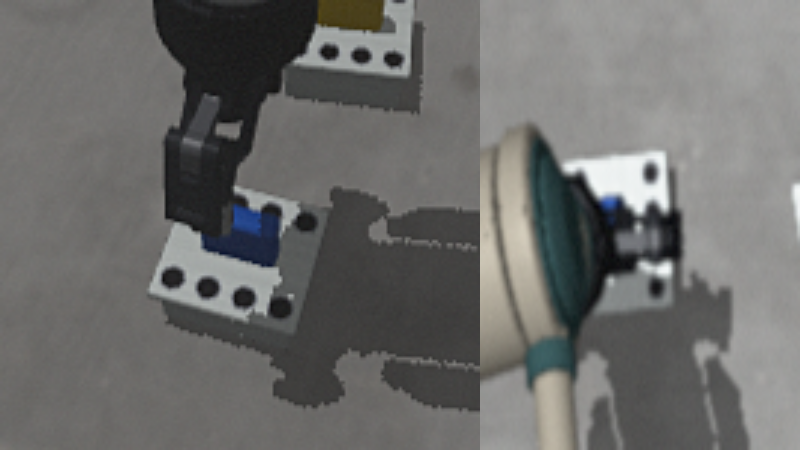

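The gripper hangs over the block with its fingers either side of the blue bar (bar at about (240,232) in the left crop). I'll go down and close.

Request:
play_rows --deltas '[0,0,3,0,8.5,0,0,2,0,8.5,0,0,1.5,0,8.5,0,0,1,0,8.5,0,0,0.9,0,8.5,0,0,0,0,8.5,0,0,0,0,8.5]'

```text
time_s: 4.3
tcp_pos: [495.1, 203.9, 47.9]
eef_rot: [-0.0, 0.999, 0.038, 0.001]
contact_force: [-0.2, 1.1, -0.0]
opening: 0.994
gripper_force: 0.0
```

Request:
play_rows --deltas '[0,0,0,0,4,0,0,0,0,4,0,0,0,0,2.5,0,0,0,0,2.5,0,0,0,0,1.8,0,0,0,0,1,0,0,0,0,0,0,0,0,0,0,0,0,0,0,0,0,0,0,0,0]'

```text
time_s: 5.3
tcp_pos: [494.6, 204.1, 47.4]
eef_rot: [-0.0, 0.999, 0.038, 0.0]
contact_force: [-1.6, 3.5, 1.7]
opening: 0.181
gripper_force: 60.5
```

Request:
play_rows --deltas '[0,0,-0.5,0,0,0,0,-1,0,0,0,0,-2,0,0,0,0,-2.5,0,0,0,0,-3,0,0,0,0,-3,0,0,0,0,-2,0,0,0,0,-1.5,0,0,0,0,-0.5,0,0,0,0,0,0,0,0,0,0,0,0]'

```text
time_s: 6.4
tcp_pos: [493.7, 203.5, 206.4]
eef_rot: [0.0, 0.999, 0.038, -0.001]
contact_force: [-0.3, 0.3, -3.4]
opening: 0.184
gripper_force: 59.8
```

```bash
python3 - <<'E'
from h import *
go(540,-228,.105,207)
S=read_camera('scene')
r=silhouettes(S,'blue_block');print([(x['p'],x['xy'],x['region'].sum()) for x in r])
cv2.imwrite('pics/lift.png',cv2.resize(S['image'][120:400,140:420,::-1],(560,560)))
E
```

```text
t 6.4 tcp [493.7 203.5 206.4] yaw 0.0759 tilt z [-1.9e-03 -8.0e-04 -1.0e+00] op 0.18391245480268797 F [-0.3  0.3 -3.4] 59.783324003219604
move tool mm [ 13.4 433.7  -0.6] roll deg -1.67
[(0.96, [285.8, 274.7], np.int64(2508))]
```

View pics/lift.png

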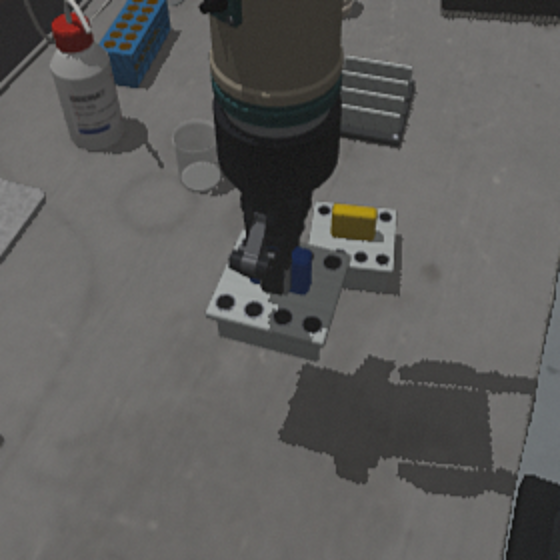

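Request:
play_rows --deltas '[0,0,0,-1.67,0,0,1,0,0,0,0,2,0,0,0,0,3,0,0,0,0,3.5,0,0,0,0,3.5,0,0,0,0,3.5,0,0,0,0,3.5,0,0,0,0,3.5,0,0,0,0,3.5,0,0,0,0,3.5,0,0,0,0,3.5,0,0,0,0,3,0,0,0,0,2.5,0,0,0,0,2,0,0,0,0,1,0,0,0,0,0.9,0,0,0,0,0,0,0,0,0,0,0,0,0]'

```text
time_s: 8.4
tcp_pos: [539.9, -226.9, 207.2]
eef_rot: [-0.0, 0.999, 0.053, -0.0]
contact_force: [0.4, 0.6, -3.6]
opening: 0.175
gripper_force: 59.7
```

Request:
play_rows --deltas '[0,0,1.5,0,0,0,0,2.5,0,0,0,0,2.5,0,0,0,0,1.5,0,0,0,0,1,0,0,0,0,0,0,0,0,0,0,0,0,0,0,0,0,0]'

```text
time_s: 9.2
tcp_pos: [540.9, -228.0, 118.6]
eef_rot: [0.001, 0.999, 0.053, 0.001]
contact_force: [-0.5, 0.3, -3.6]
opening: 0.179
gripper_force: 59.6
```

```bash
python3 - <<'E'
from h import *
go(540,-228,.105,61)
T=read_camera('top');S=read_camera('scene')
z=telemetry.observe()['tcp_pos'][2]-47
for n,p in(('top',T),('scene',S)):
    r=silhouettes(p,'blue_block')
    for x in r[:1]: print(n,x['p'],x['xy'],x['region'].sum())
    D=[(DOCK,(540,-228,.105),0),(BLUE,(540,-228,.105),z)]
    overlay(p,D,(335,185,85,80) if n=='top' else (275,105,105,100),'o'+n,5)
a=cv2.imread('pics/otop.png');b=cv2.resize(cv2.imread('pics/oscene.png'),(420,400))
cv2.imwrite('pics/pre.png',np.hstack([cv2.resize(a,(380,400)),b]))
E
```

```text
t 9.2 tcp [ 540.9 -228.   118.6] yaw 0.1054 tilt z [ 0.0022 -0.0012 -1.    ] op 0.17858562966771147 F [-0.5  0.3 -3.6] 59.597488045692444
move tool mm [-0.9 -0.1 57.6] roll deg 0.02
top 0.89 [377.5, 218.7] 543
scene 0.59 [324.2, 147.3] 1092
```

View pics/pre.png

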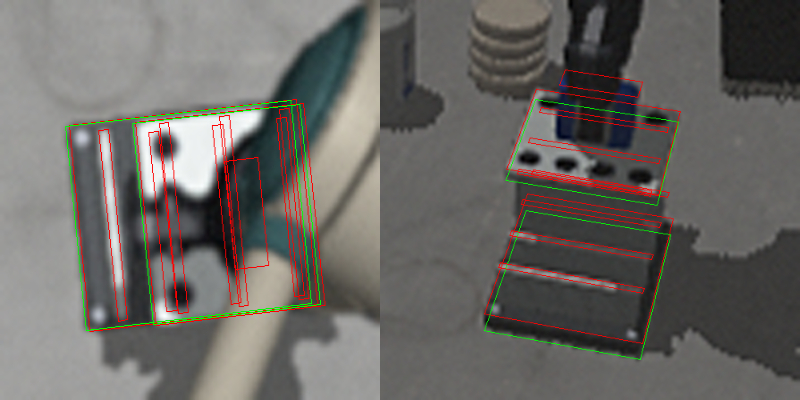

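The block hangs over the dock, matching the model: its left plate edge in the top crop runs (137,122)–(152,325), and its fin lines sit in the channels. Now lowering in steps.

Request:
play_rows --deltas '[0,0,1,0,0,0,0,1,0,0,0,0,1,0,0,0,0,0.7,0,0,0,0,0.5,0,0,0,0,0,0,0,0,0,0,0,0]'

```text
time_s: 10.1
tcp_pos: [540.2, -227.8, 75.3]
eef_rot: [0.0, 0.999, 0.053, 0.0]
contact_force: [-0.3, -0.6, -3.9]
opening: 0.179
gripper_force: 59.8
```

```bash
python3 -c "
from h import *
go(540,-228,.105,61)"
```

```text
t 10.1 tcp [ 540.2 -227.8   75.3] yaw 0.1051 tilt z [ 1.e-04 -1.e-04 -1.e+00] op 0.178823451824079 F [-0.3 -0.6 -3.9] 59.77493941783905
move tool mm [-0.2  0.1 14.3] roll deg 0.01
```

Request:
play_rows --deltas '[0,0,0.6,0,0,0,0,0.4,0,0,0,0,0.2,0,0,0,0,0.1,0,0,0,0,0,0,0]'

```text
time_s: 10.6
tcp_pos: [540.0, -227.8, 62.2]
eef_rot: [-0.0, 0.999, 0.053, -0.0]
contact_force: [0.1, 0.4, -3.4]
opening: 0.178
gripper_force: 59.8
```

Request:
play_rows --deltas '[0,0,0.1,0,0,0,0,0,0,0]'

```text
time_s: 10.8
tcp_pos: [540.2, -227.9, 61.4]
eef_rot: [0.0, 0.999, 0.053, 0.0]
contact_force: [0.4, 0.1, -3.6]
opening: 0.179
gripper_force: 59.7
```

Request:
play_rows --deltas '[0,0,0.05,0,0,0,0,0,0,0]'

```text
time_s: 11.0
tcp_pos: [540.2, -227.8, 61.4]
eef_rot: [0.0, 0.999, 0.053, 0.0]
contact_force: [-0.4, 0.6, 0.1]
opening: 0.178
gripper_force: 60.3
```

Request:
play_rows --deltas '[0,0,0.05,0,0,0,0,0,0,0]'

```text
time_s: 11.2
tcp_pos: [540.2, -227.8, 61.3]
eef_rot: [0.0, 0.999, 0.053, 0.0]
contact_force: [-1.1, 2.2, 4.2]
opening: 0.18
gripper_force: 61.0
```

Seated on the channel floor: the force changed from -3.6 to +4.2 N at the expected height. I'll open the fingers and rise.

Request:
play_rows --deltas '[0,0,0,0,2,0,0,0,0,3,0,0,0,0,5,0,0,0,0,7,0,0,0,0,8,0,0,0,0,8,0,0,0,0,8,0,0,-0.5,0,8,0,0,-1.5,0,8,0,0,-3,0,8,0,0,-4,0,8,0,0,-4,0,8,0,0,-3,0,8,-2,2,-1,0,8,-3,3,0,0,8,-3,3,0,0,8,-3,3,0,0,8,-3,3,0,0,8,-2,2,0,0,8,0,0,0,0,8]'

```text
time_s: 13.2
tcp_pos: [395.3, -406.6, 230.6]
eef_rot: [0.001, 0.999, 0.05, -0.0]
contact_force: [0.6, 0.6, -0.6]
opening: 0.935
gripper_force: 0.0
```

```bash
python3 - <<'E'
from h import *
go(540,-228,.105,61)
T=read_camera('top');S=read_camera('scene');q=(540,-228,.105)
for n,p in(('top',T),('scene',S)):
    r=silhouettes(p,'blue_block')
    if r: print(n,r[0]['p'],r[0]['xy'],fit([(p,r[0]['region'].astype(float))],BLUE,q,14))
    for l in('yellow_block','beaker'):
        for x in silhouettes(p,l)[:1]: print(l,x['p'],x['xy'])
    overlay(p,[(DOCK,q,0),(BLUE,q,14)],(335,185,85,80) if n=='top' else (285,125,85,80),'o'+n,5)
cv2.imwrite('pics/post.png',cv2.resize(np.hstack([cv2.imread('pics/otop.png'),cv2.imread('pics/oscene.png')]),(800,376)))
E
```

```text
t 13.2 tcp [ 395.3 -406.6  230.6] yaw 0.1007 tilt z [-9.e-04 -2.e-03 -1.e+00] op 0.9345717840352183 F [ 0.6  0.6 -0.6] 0.0
move tool mm [ 161.9 -163.2  169.6] roll deg -0.25
top 0.82 [383.3, 229.4] (array([ 5.39992927e+02, -2.28262866e+02,  1.01788715e-01]), np.float64(0.04599131613153019))
yellow_block 0.81 [280.3, 247.9]
beaker 0.86 [301.9, 160.8]
scene 0.7 [327.4, 159.5] (array([ 5.40586734e+02, -2.31868373e+02,  8.74815433e-02]), np.float64(0.25310924369747895))
yellow_block 0.65 [317.7, 244.8]
beaker 0.79 [236.2, 197.2]
```

View pics/post.png

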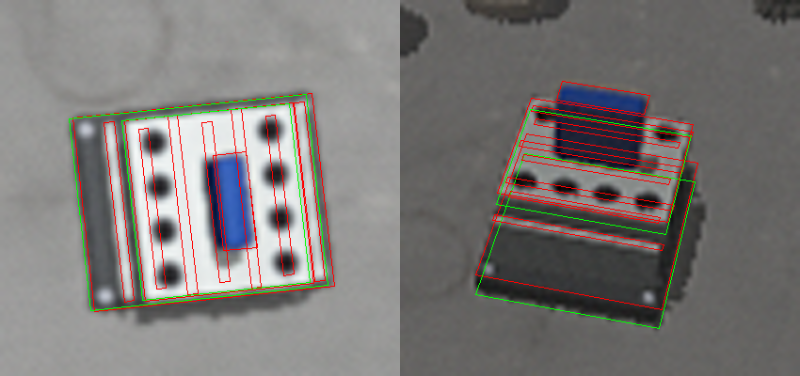

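The block sits home, level and centred. In the top crop its plate outline coincides with the model at (125,122)–(310,290), and the other two objects haven't moved.

```bash
python3 -c "
from h import *
print(env.hand_in())"
```

```text
the job is handed in; nothing more can be done
None
```

The blue block is down in the cooling dock, all three fins in their channels, released level and within about 1 mm of centre by the top camera; the yellow block and beaker look unmoved, and the job was handed in at about 13 s.

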